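# Open the ratchet bench clamp for the next block

### The arm

A 6-joint arm with a two-finger parallel gripper is mounted at the origin on a cart in front of the work surface, level with it; the furniture and walls round the work are solid. World frame = base frame: x ahead of the robot, y to its left, z up, the work surface at z = 0. Lengths are in mm, angles in rad, forces in N, time in s.
With the tool pointing down it reaches from about 350 to 975 mm from the base axis. Payload 7.1 kg.
Tool frame: the origin (TCP) lies at the very end of the fingers, on their centre line; the grasp point (between the pads) lies 19 mm behind it; z points along the fingers, y is the line along which they close (so a half turn about z gives the same grasp; the last joint's range is limited). The gripper opens to 88 mm and grips with 3 to 60 N. Pads are 20 mm wide; open, the fingers measure 115 mm over their backs; the gripper's body (75 mm by 178 mm) begins 61 mm behind the grasp point.
Start: joints at [-1.348, 0.423, 1.63, -0, 1.089, -0.019], TCP at [149.676, -606.796, 222.675] pointing down, gripper open.
Joint ranges: [-3, 3], [-0.9, 2.11], [0.09, 2.58], [-1.31, 4.45], [0.11, 2.69], [-2.54, 2.54]. Speed limits (rad/s): [2.39, 2.39, 3.01, 3.14, 3.14, 3.14].

### API

Orientations are given as a rotation vector (axis times angle).
In Python, from workcell import * gives the robot as it stands.
- The arm moves only by the tool step_arm, never from a script. Its argument "deltas" is a list of rows, each a list of 3 entries, a list of its own where there are three numbers: the shift along the tool's x, y, z in units of 300 mm (1.0 is 300 mm), then the turn, a rotation vector about the tool's x, y, z in units of 1.5 rad (1.0 is 1.5 rad), then the gripper command: -1 is shut, 1 is fully open, values between are in proportion. In form: [[[dx, dy, dz], [rx, ry, rz], gripper], ...]. A call has 1 to 20 rows; each row is the pose to reach, as a shift and turn from the pose commanded when the call began, along the tool's axes at that moment; what a row does not reach only later rows make up. A row lasts 1/12 s, in which the tool goes at most 41.7 mm and 7.16 degrees, less where a joint would pass 70% of its speed; a pose out of reach is approached as far as the arm can. A call with a number of a shift or a turn outside -1 to 1 is refused whole. A call with a gripper value outside its range is refused whole. The fingers move at their own pace and stop on an object; the grip force is fixed at half the most. Time passes only in rows, so rows that repeat a pose let the fingers close. It gives the time, the measured TCP pose, the force, the opening and the grip force at its end, in the units of the state.
- get_obs(): the state, without advancing time (a new reading comes with each control period).
- get_image(name): name is "side" or "top" or "wrist"; returns a dict with "pixels" (480x640x3 uint8, red, green, blue), "fx", "fy", "cx", "cy" (pixels), "T" (4x4, takes a point from camera to world coordinates). Camera axes: x right, y down, z forward; pixel columns grow to the right and rows downward; lengths in mm; the calibration is good to about 2 mm. A picture is of the moment at which its call begins. There is no depth.
- close_job(): hands the job in; it is judged then, once.
The state is a dict: "t": time; "qpos": joint angles; "qvel": joint speeds; "joint_torque": joint torques, N m; "ee_pos": TCP position; "orientation": TCP orientation; "ft_force": force on the tool from outside, world axes, zero at the start; "moment": the same for the moment, N m; "width": finger opening in mm; "grasp_force": force on a finger pad.
Only numpy, scipy, OpenCV 4.12 (cv2) and the standard library are available. Lean on these libraries where they do the work, as an engineer would, in place of code of your own. Each camera call takes 0.05 s, during which the arm holds its last target. There are 200 camera calls.

### The job

The clamp on the board has to be opened fully so that the next wooden block can go in. With the fingertips press the red ratchet release on top of the sliding jaw and, keeping it down, push the jaw back along its bar until it is fully home against the end stop; then let the release spring up and move clear. Only press and push: do not pick up or disturb the wooden block, the jar or the roll of tape standing by.

Things in the scene. Friction and masses are not known exactly. Their poses are not given: they have to be found in the camera images.
- clamp: Clamp on a plywood board (340 x 110 x 18 mm) screwed to the bench. Origin: centre of the board's underside. x runs along the bar (top at height 66 mm) from the blue fixed jaw (x -159 to -125 mm, height 86 mm) to the blue end stop (x 121 to 139 mm, height 78 mm); the sliding jaw opens to +x, and the end stop lies to the robot's left. z is up.
- jaw (a joint): Place of the blue sliding jaw along the bar, m: 0 = shut on the fixed jaw, 0.170 = fully open, home against the end stop. A ratchet under the bar (8 mm pitch) keeps it from opening unless the release is held down; then it slides against about 3 N of friction and stays where it is left.
- release (a joint): Travel of the red release button, m: 0 = up, 0.009 = right down. It goes straight down on a spring (2.5 N to start, 6 N fully down) and springs up when let go. The ratchet is free once it is more than 4 mm down; hold it 6 mm or more down while pushing.
- release_top (a point): Centre of the top of the red release button on the sliding jaw, 36 mm along the bar, 34 mm wide. Its top is 90 mm above the bench when up, 81 mm when right down (the jaw round it is 78 mm high). Moves with the jaw and with the button. Axes as the clamp's.
- push_plate (a point): Centre of the face to push: an upright blue plate with a black pad on the sliding jaw, at the end-stop side of the button; 46 mm wide, 14 mm thick, top at 127 mm. The face looks to the clamp's -x and stands 24 mm from the button's centre, so a fingertip on the button can press down and push the plate to the clamp's +x at once.
- block_mid (a point): Centre of the loose wooden block waiting by the clamp, 45 x 110 x 32 mm, long side along its y, lying flat. Leave it where it is.
- jar_mid (a point): Centre of the loose white jar with a red lid, 63 mm across, 87 mm high. Leave it where it is.
- tape_mid (a point): Centre of the loose roll of black tape lying flat, 57 mm across, 19 mm high. Leave it where it is.

How it is judged:
By the outcome, as a careful person would: the job done as asked, in the order asked, and still so for the second after the job is handed in, with the robot touching nothing.
It also fails if it takes over 32 s, if anything falls off the work surface, if the arm or the gripper's body presses on something with over 40 N, if the wrist force passes 120 N, or if a joint passes its speed limit or range.

## Working session

There is one attempt and no reset: what is moved stays moved. The work goes in short steps, Python scripts to look and compute and a tool call to move; the robot and the scene stay as the last step left them, time stands still between calls to the robot, and variables do not carry over. Pictures are saved under pics/ and viewed, at most 10 in all, crops included, and the job is handed in when it is done.

Besides the shell and the picture viewer there is one more tool, called by a JSON object that holds its "fn" and its "kwargs", one argument or row to a line. step_arm: Moves the arm, as the interface text tells. Its arguments: {"type":"object","properties":{"deltas":{"type":"array","items":{"type":"array"}}},"required":["deltas"]}

```bash
mkdir -p pics; python3 - <<'E'
from workcell import *
import cv2,numpy as np
o=get_obs();print({k:np.round(o[k],3) for k in("t","ee_pos","orientation","ft_force","width")})
for n in("top","side"):
    d=get_image(n);cv2.imwrite(f"pics/{n}0.png",d["pixels"][:,:,::-1]);print(n,d["fx"],d["cx"],d["cy"],np.round(d["T"],3).tolist())
E
```

```text
{'t': np.float64(0.0), 'ee_pos': array([ 149.573, -606.277,  221.914]), 'orientation': array([-3.117, -0.379,  0.   ]), 'ft_force': array([-0.454, -0.064, -0.035]), 'width': np.float64(87.883)}
top 514.6082369361751 319.61880971517616 243.87452599211204 [[-0.001, -0.985, 0.173, 442.884], [-1.0, -0.001, -0.013, 28.284], [0.013, -0.173, -0.985, 937.21], [0.0, 0.0, 0.0, 1.0]]
side 581.1679325114083 323.4359382700462 236.30487326941704 [[-0.589, -0.534, 0.606, 63.371], [-0.808, 0.397, -0.436, 385.407], [-0.008, -0.747, -0.665, 685.442], [0.0, 0.0, 0.0, 1.0]]
```

View pics/top0.png

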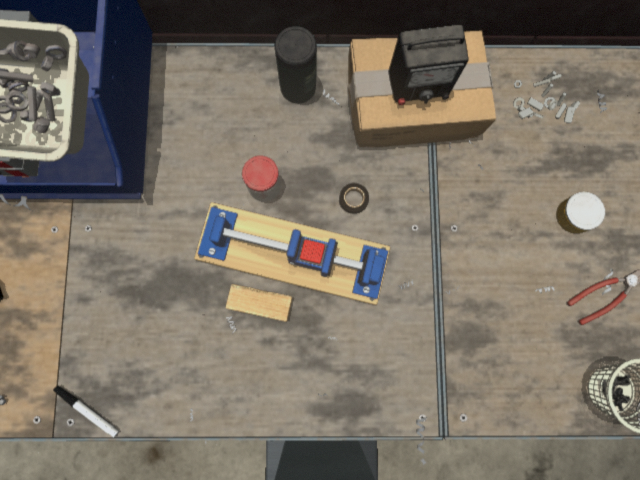

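View pics/side0.png

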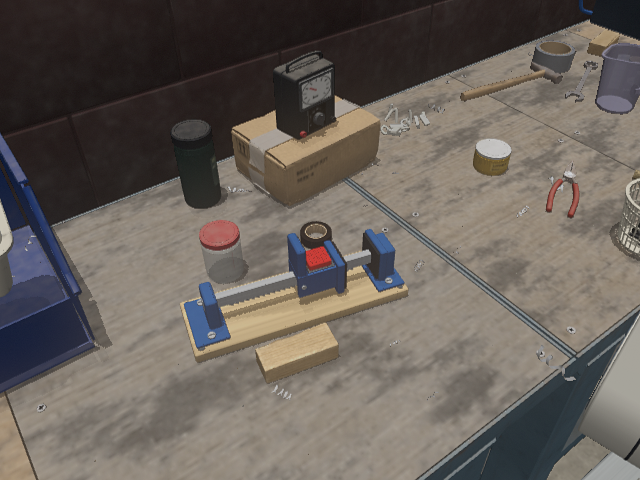

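The top view shows the red button at about (312,252), the push plate at (294,245), the end stop at (215,235) and the fixed jaw at (375,268). The jar lid is at (260,173), the tape at (354,198) and the block at (259,303). The side view agrees, and the sliding jaw is roughly a third open.

```bash
cat > h.py <<'E'
from workcell import *
import cv2,numpy as np
def ray(d,u,v,z):
    T=np.array(d["T"]);r=T[:3,:3]@[(u-d["cx"])/d["fx"],(v-d["cy"])/d["fy"],1]
    return T[:3,3]+r*(z-T[2,3])/r[2]
def blobs(d,lo,hi,amin):
    h=cv2.cvtColor(d["pixels"],cv2.COLOR_RGB2HSV)
    h[...,0]=(h[...,0].astype(int)+90)%180   # red -> 90
    m=cv2.inRange(h,lo,hi)
    n,l,s,c=cv2.connectedComponentsWithStats(m)
    return [(s[i,4],s[i,:4].tolist(),c[i],cv2.minAreaRect(np.argwhere(l==i)[:,::-1].astype(np.float32))) for i in range(1,n) if s[i,4]>amin]
E
python3 - <<'E'
from h import *
for n in("top","side"):
    d=get_image(n)
    for a,b,c,r in blobs(d,(82,150,90),(98,255,255),120):
        print(n,"red",a,b,np.round(c),np.round(ray(d,*r[0],90),1),r[1:])
    if n=="top":
        for a,b,c,r in blobs(d,(15,120,40),(30,255,255),60):
            print("blue",a,b,np.round(c),np.round(ray(d,*c,80),1))
        # board corners at z=18
        P=[ray(d,u,v,18)[:2] for u,v in((212,205),(389,247),(377,301),(195,258))]
        P=np.array(P);print(np.round(P),P.mean(0),[np.linalg.norm(P[i]-P[i-1]) for i in range(4)])
        e=P[0]-P[1]+P[3]-P[2];print("angle",np.arctan2(e[1],e[0]))
E
```

```text
top red 411 [300, 240, 25, 23] [312. 251.] [579.   29.9  90. ] ((21.049388885498047, 19.64609718322754), 15.255120277404785)
blue 942 [17, 0, 81, 31] [63. 12.] [1022.7  484.9   80. ]
blue 3015 [92, 0, 58, 186] [116.  90.] [870.6 377.6  80. ]
blue 167 [0, 182, 61, 5] [ 28. 184.] [696.8 516.2  80. ]
blue 779 [199, 208, 29, 52] [213. 235.] [607.7 197.   80. ]
blue 105 [224, 211, 12, 18] [230. 218.] [638.5 169.1  80. ]
blue 157 [288, 231, 12, 25] [293. 243.] [594.6  61.5  80. ]
blue 204 [315, 240, 20, 33] [328. 256.] [572.    3.4  80. ]
blue 821 [354, 246, 33, 52] [372. 271.] [547.2 -70.7  80. ]
[[ 676.  213.]
 [ 599. -110.]
 [ 501.  -86.]
 [ 578.  240.]] [588.48546429  64.45138   ] [np.float64(101.84200092955756), np.float64(332.3366451841189), np.float64(100.45968808155406), np.float64(335.3843352589607)]
angle 1.3366363519023379
side red 433 [306, 246, 25, 24] [317. 258.] [573.9  30.   90. ] ((20.16210174560547, 23.769380569458008), 75.0685806274414)
```

{"fn": "step_arm", "kwargs": {
  "deltas": [
    [[0.05,-0.045,-0.03],[0,0,0],-1],
    [[0.15,-0.135,-0.06],[0,0,0],-1],
    [[0.25,-0.225,-0.1],[0,0,0],-1],
    [[0.35,-0.315,-0.1],[0,0,0],-1],
    [[0.45,-0.405,-0.1],[0,0,0],-1],
    [[0.55,-0.495,-0.1],[0,0,0],-1],
    [[0.65,-0.585,-0.1],[0,0,0],-1],
    [[0.75,-0.675,-0.1],[0,0,0],-1],
    [[0.85,-0.765,-0.1],[0,0,0],-1],
    [[0.95,-0.857,-0.1],[0,0,0],-1],
    [[0.95,-0.857,-0.1],[0,0,0],-1]
  ]
}}

```text
t: 1.12
ee_pos: [367.4, -284.0, 252.7]
orientation: [-3.116, -0.387, -0.001]
ft_force: [-1.0, 0.1, -0.3]
width: 18.1
grasp_force: 0.0
```

{"fn": "step_arm", "kwargs": {
  "deltas": [
    [[0.05,-0.045,0],[0,0,-0.05],-1],
    [[0.15,-0.135,0],[0,0,-0.1],-1],
    [[0.25,-0.225,0],[0,0,-0.17],-1],
    [[0.35,-0.315,0],[0,0,-0.24],-1],
    [[0.45,-0.405,0],[0,0,-0.31],-1],
    [[0.55,-0.495,0],[0,0,-0.38],-1],
    [[0.65,-0.585,0],[0,0,-0.45],-1],
    [[0.75,-0.675,0],[0,0,-0.52],-1],
    [[0.85,-0.765,0],[0,0,-0.6],-1],
    [[0.95,-0.857,0],[0,0,-0.67],-1],
    [[0.95,-0.857,0],[0,0,-0.73],-1],
    [[0.95,-0.857,0],[0,0,-0.73],-1],
    [[0.95,-0.857,0],[0,0,-0.73],-1],
    [[0.95,-0.857,0],[0,0,-0.73],-1]
  ]
}}

```text
t: 2.28
ee_pos: [579.3, 27.9, 252.5]
orientation: [-2.469, -1.942, 0.001]
ft_force: [0.1, -1.2, 0.4]
width: 0.3
grasp_force: 0.0
```

```bash
python3 - <<'E'
from h import *
o=get_obs();print({k:np.round(o[k],3) for k in("t","ee_pos","orientation","ft_force","width","qpos")})
d=get_image("wrist");cv2.imwrite("pics/w1.png",d["pixels"][:,:,::-1])
for a,b,c,r in blobs(d,(82,150,60),(98,255,255),400):
    print("red",a,b,np.round(c),np.round(ray(d,*r[0],90),1),r)
E
```

```text
{'t': np.float64(2.283), 'ee_pos': array([579.339,  27.929, 252.454]), 'orientation': array([-2.469e+00, -1.942e+00,  1.000e-03]), 'ft_force': array([ 0.129, -1.233,  0.398]), 'width': np.float64(0.267), 'qpos': array([ 0.028,  0.325,  1.705, -0.   ,  1.113,  0.265])}
red 1242 [299, 202, 35, 36] [316. 219.] [578.4  29.7  90. ] ((316.0, 219.5), (35.0, 34.0), 90.0)
```

View pics/w1.png

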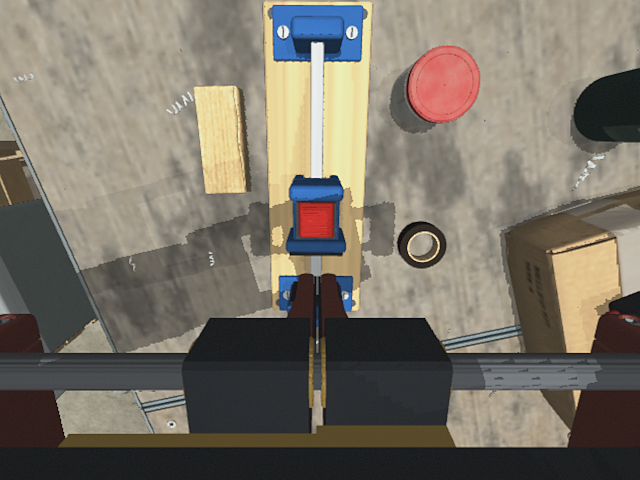

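The wrist view is aligned with the bar: the button is centred at (316,219), the push plate is above it at (316,188), and the block, jar and tape are clear of the path. I'll go down to just above the button, on its plate side.

{"fn": "step_arm", "kwargs": {
  "deltas": [
    [[0.01,-0.001,0.05],[0,0,0],-1],
    [[0.02,-0.003,0.13],[0,0,0],-1],
    [[0.032,-0.004,0.22],[0,0,0],-1],
    [[0.032,-0.004,0.31],[0,0,0],-1],
    [[0.032,-0.004,0.39],[0,0,0],-1],
    [[0.032,-0.004,0.45],[0,0,0],-1],
    [[0.032,-0.004,0.49],[0,0,0],-1],
    [[0.032,-0.004,0.51],[0,0,0],-1],
    [[0.032,-0.004,0.51],[0,0,0],-1],
    [[0.032,-0.004,0.51],[0,0,0],-1]
  ]
}}

```text
t: 3.17
ee_pos: [581.5, 38.2, 100.3]
orientation: [2.466, 1.945, 0.001]
ft_force: [1.0, -0.3, 1.3]
width: 0.6
grasp_force: 0.0
```

```bash
python3 - <<'E'
from h import *
o=get_obs();print(np.round(o["ee_pos"],1),np.round(o["ft_force"],1))
a=get_image("side")["pixels"][190:330,220:430,::-1];cv2.imwrite("pics/s2.png",cv2.resize(a,None,fx=3.5,fy=3.5,interpolation=cv2.INTER_CUBIC))
E
```

```text
[581.5  38.2 100.3] [ 1.  -0.3  1.3]
```

View pics/s2.png

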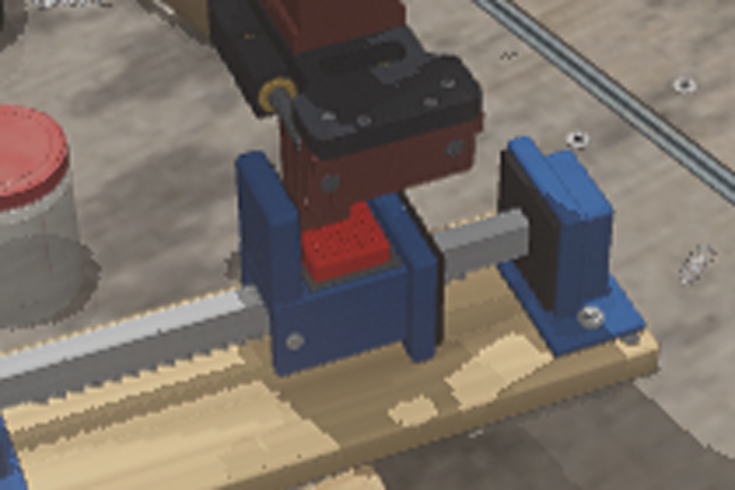

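The fingertips hang over the plate side of the button, clear of the plate (crop about (320,215)). Next I press.

{"fn": "step_arm", "kwargs": {
  "deltas": [
    [[0,0,0.015],[0,0,0],-1],
    [[0,0,0.03],[0,0,0],-1],
    [[0,0,0.04],[0,0,0],-1],
    [[0,0,0.05],[0,0,0],-1],
    [[0,0,0.06],[0,0,0],-1],
    [[0,0,0.06],[0,0,0],-1],
    [[0,0,0.06],[0,0,0],-1]
  ]
}}

```text
t: 3.8
ee_pos: [581.6, 38.6, 82.0]
orientation: [2.465, 1.947, 0.001]
ft_force: [0.5, -0.4, 5.4]
width: 0.6
grasp_force: 2.6
```

The button is 8 mm down at 5.4 N, which matches the spring. Now I push along the bar.

{"fn": "step_arm", "kwargs": {
  "deltas": [
    [[0.008,0,0],[0,0,0],-1],
    [[0.016,0,0],[0,0,0],-1],
    [[0.024,0,0],[0,0,0],-1],
    [[0.034,0,0],[0,0,0],-1],
    [[0.05,0,0],[0,0,0],-1],
    [[0.07,0,0],[0,0,0],-1],
    [[0.09,0,0],[0,0,0],-1],
    [[0.11,0,0],[0,0,0],-1],
    [[0.13,0,0],[0,0,0],-1],
    [[0.15,0,0],[0,0,0],-1],
    [[0.17,0,0],[0,0,0],-1],
    [[0.19,0,0],[0,0,0],-1],
    [[0.2,0,0],[0,0,0],-1],
    [[0.2,0,0],[0,0,0],-1]
  ]
}}

```text
t: 4.97
ee_pos: [596.1, 97.3, 82.3]
orientation: [2.464, 1.947, 0.003]
ft_force: [1.3, -0.6, 3.6]
width: 0.4
grasp_force: 2.6
```

{"fn": "step_arm", "kwargs": {
  "deltas": [
    [[0.01,0,0.001],[0,0,0],-1],
    [[0.025,0,0.001],[0,0,0],-1],
    [[0.045,0,0.001],[0,0,0],-1],
    [[0.065,0,0.001],[0,0,0],-1],
    [[0.085,0,0.001],[0,0,0],-1],
    [[0.105,0,0.001],[0,0,0],-1],
    [[0.125,0,0.001],[0,0,0],-1],
    [[0.145,0,0.001],[0,0,0],-1],
    [[0.16,0,0.001],[0,0,0],-1],
    [[0.17,0,0.001],[0,0,0],-1],
    [[0.18,0,0.001],[0,0,0],-1]
  ]
}}

```text
t: 5.88
ee_pos: [608.5, 149.2, 82.0]
orientation: [2.464, 1.946, 0.002]
ft_force: [2.0, -4.1, 4.8]
width: 0.4
grasp_force: 2.6
```

```bash
python3 - <<'E'
from h import *
o=get_obs();print(np.round(o["ee_pos"],1),np.round(o["ft_force"],1))
a=get_image("side")["pixels"][200:370,170:400,::-1];cv2.imwrite("pics/s3.png",cv2.resize(a,None,fx=3.4,fy=3.4,interpolation=cv2.INTER_CUBIC))
E
```

```text
[608.5 149.2  82. ] [ 2.  -4.1  4.8]
```

View pics/s3.png

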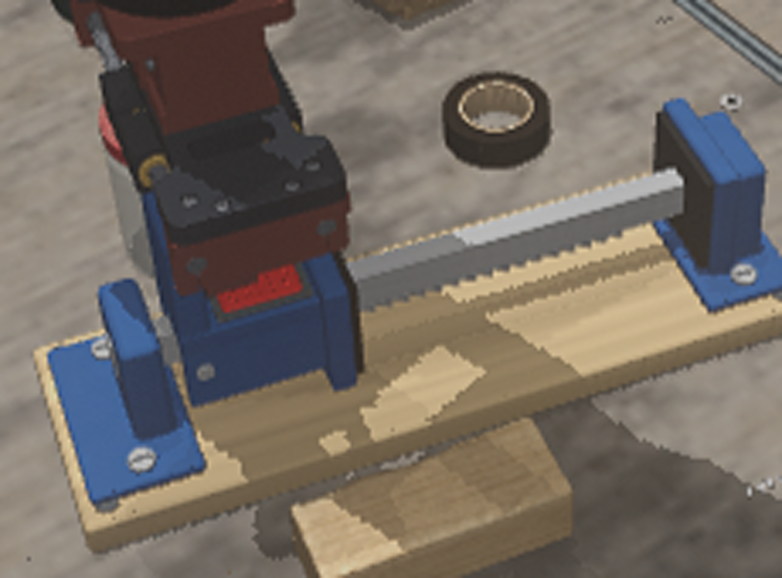

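The jaw is following with the button down, and a small gap to the end stop remains (crop about x 165–190). I'll push on slowly until the force rises.

{"fn": "step_arm", "kwargs": {
  "deltas": [
    [[0.008,0,0],[0,0,0],-1],
    [[0.014,0,0],[0,0,0],-1],
    [[0.02,0,0],[0,0,0],-1],
    [[0.025,0,0],[0,0,0],-1],
    [[0.03,0,0],[0,0,0],-1],
    [[0.034,0,0],[0,0,0],-1]
  ]
}}

```text
t: 6.43
ee_pos: [610.2, 158.4, 81.8]
orientation: [2.464, 1.947, -0.001]
ft_force: [-0.3, -11.2, 9.0]
width: 0.5
grasp_force: 6.7
```

{"fn": "step_arm", "kwargs": {
  "deltas": [
    [[0.004,0,0],[0,0,0],-1],
    [[0.007,0,0],[0,0,0],-1],
    [[0.01,0,0],[0,0,0],-1]
  ]
}}

```text
t: 6.68
ee_pos: [610.1, 158.4, 81.8]
orientation: [2.462, 1.946, -0.007]
ft_force: [-2.3, -24.2, 11.6]
width: 0.7
grasp_force: 13.9
```

It is hard against the stop: the position hasn't changed and the force has risen to 24 N. I'll ease the push but keep a light bias towards the stop, so the jaw isn't dragged back, and lift straight up.

{"fn": "step_arm", "kwargs": {
  "deltas": [
    [[-0.004,0,0],[0,0,0],-1],
    [[-0.008,0,0],[0,0,0],-1],
    [[-0.008,0,-0.015],[0,0,0],-1],
    [[-0.008,0,-0.03],[0,0,0],-1],
    [[-0.009,0,-0.045],[0,0,0],-1],
    [[-0.02,0,-0.07],[0,0,0],-1],
    [[-0.03,0,-0.1],[0,0,0],-1],
    [[-0.03,0,-0.17],[0,0,0],-1],
    [[-0.03,0,-0.27],[0,0,0],-1],
    [[-0.03,0,-0.37],[0,0,0],-1],
    [[-0.03,0,-0.45],[0,0,0],-1],
    [[-0.03,0,-0.5],[0,0,0],-1],
    [[-0.03,0,-0.5],[0,0,0],-1],
    [[-0.03,0,-0.5],[0,0,0],-1]
  ]
}}

```text
t: 7.85
ee_pos: [608.8, 153.7, 232.5]
orientation: [2.465, 1.947, 0.004]
ft_force: [-0.5, -0.5, -0.3]
width: 0.7
grasp_force: 0.0
```

```bash
python3 - <<'E'
from h import *
o=get_obs();print(np.round(o["ee_pos"],1),np.round(o["ft_force"],1))
d=get_image("side")
for x in blobs(d,(82,150,90),(98,255,255),120): print(x[0],np.round(ray(d,*x[3][0],90),1))
a=d["pixels"][200:370,170:400,::-1];cv2.imwrite("pics/s4.png",cv2.resize(a,None,fx=3.4,fy=3.4,interpolation=cv2.INTER_CUBIC))
E
```

```text
[608.8 153.7 232.5] [-0.5 -0.5 -0.3]
497 [602.3 147.1  90. ]
```

View pics/s4.png

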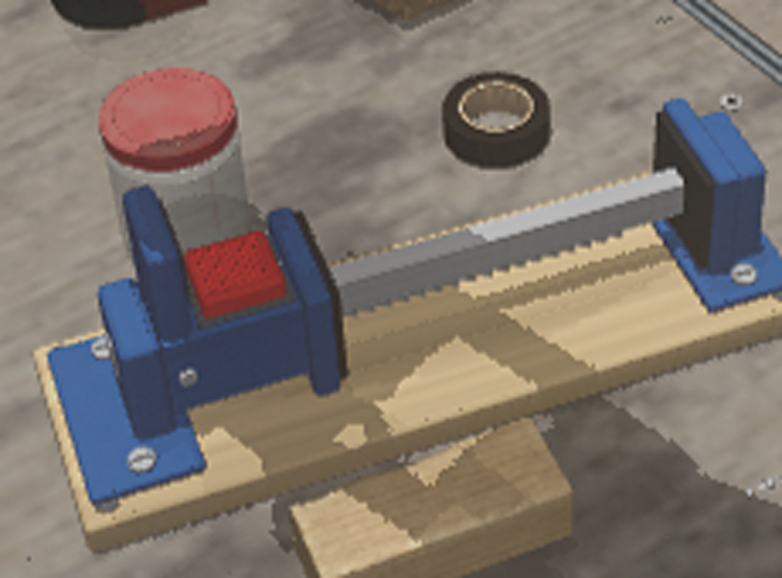

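The jaw sits flush against the end stop (crop about x 165) and the red button is up at (235,275). It moved about 120 mm, against 119 mm expected, and the block, jar and tape haven't moved. I'll hand the job in.

```bash
python3 -c "
from workcell import *
print(close_job())"
```

```text
the job is handed in; nothing more can be done
None
```

The clamp is fully open: the sliding jaw is home against the end stop, the release has sprung up, the arm is clear, and the block, jar and tape were left untouched; handed in at about 8 s.

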